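# Slide a seal block under the sprung flap of a test nest

## Task

Load the small test nest with the metal block that stands in its lane: with one fingertip press the nest's long thumb bar down so that the sprung flap stands open, and while you hold it so, push the block along the lane with the other fingertip until it is fully home against the end stop. Then let the bar up so that the flap closes on the block, and leave. Only push and press: do not lift the block off the lane floor, and leave the other things near the nest where they are.

Things in the scene. Friction and masses are not known exactly. Their poses are not given: they have to be found in the camera images.
- nest: Fixed test nest: grey plate 6 mm thick, x -115 to +35 mm, y +-37 mm; its top is the lane floor. Origin at table level under the seat's middle; x along the lane, the way the block goes in (roughly away from the robot); y left. Steel guide rails at y +-27 to +-33 mm, 14 mm above the table. Two hinge lugs on the left rail, 35 mm high, at x -13 to -6 and +23 to +30 mm.
- seat (a point): Middle of the seat on the lane floor, 6 mm above the table; axes as the nest's. The block's origin lies here when fully home, and its rear 17 mm then still stick out from under the flap towards the lane's mouth.
- end_stop (a point): Middle of the face of the steel end stop at the lane's far end, nest x = +22 mm; the stop's top is 20 mm above the table.
- flap (a joint): Sprung flap's angle, rad: 0 closed, 0.55 fully open (hard stop; highest edge then 66 mm above the table). Pressing the thumb bar down opens it. The block passes under from about 0.27 up; 0.4 to 0.5 is comfortable. Let go on the seated block it rests at about 0.25. The bar needs about 2 N at first, 4 to 5 N fully down; the spring always closes it.
- flap_pad (a point): Middle of the underside of the flap's black rubber pad, 24 x 26 mm, which hangs over the lane (closed: nest x -4 to +20, y +1 to -25 mm) 16 mm above the table, so the block, whose top is at 24 mm, runs against it. The dark steel flap above it spans the lane over x -5 to +21 mm; its hinge lies along nest x at y +31 mm, 30 mm above the table.
- thumb_bar (a point): Middle of the top of the thumb bar, a dark steel strip 155 x 18 x 5 mm, left of the lane and parallel to it: nest x -135 to +20 mm, middle line y about +67 mm. Flap closed: this point about 32 mm, outer edge 36 mm above the table; at flap angle 0.4 level, about 18 mm high; fully open about 14 mm. Only the table lies under it. It may be pressed and slid on anywhere along it.
- block: The block to load: light metal seal block, 44 mm along its x, 50 mm along its y, 18 mm high, about 0.1 kg, with a round recess in its top. Origin: centre of its underside. It stands loose on the lane floor before the flap, its centre 45 to 75 mm short of the seat, its x along the lane.
- other_block: A like metal block, 44 x 50 x 18 mm, loose on the table to the right of the lane; to be left alone. Origin: centre of its underside.
- spacer_ring: Clear plastic ring, 46 mm across, 12 mm high, loose on the table beyond the end stop; to be left alone. Origin: centre of its underside.
- white_tape: Small roll of white tape with a blue core, 53 mm across, 14 mm high, loose on the table beyond and to the left of the nest; to be left alone. Origin: centre of its underside.
There are look-alikes about, which are no part of the job. What is shaped like the block but red is not meant.

How it is judged:
By the outcome, as a careful person would: the job done as asked, in the order asked, and still so for the second after the job is handed in, with the robot touching nothing.
It also fails if it takes over 40 s, if anything falls off the work surface, if the arm or the gripper's body presses on something with over 40 N, if the wrist force passes 120 N, or if a joint passes its speed limit or range.

## Robot

A 6-joint arm with a two-finger parallel gripper is mounted at the origin on a cart in front of the work surface, level with it; the furniture and walls round the work are solid. World frame = base frame: x ahead of the robot, y to its left, z up, the work surface at z = 0. Lengths are in m, angles in rad, forces in N, time in s.
With the tool pointing down it reaches from about 0.275 to 0.75 m from the base axis. Payload 10.2 kg.
Tool frame: the origin (TCP) lies midway between the tips of the shut fingers; the grasp point (between the pads) lies 19 mm behind it (env.hold_point_z is the distance from the TCP to the grasp point, in m); x points along the fingers, z is the direction in which the jaws open and shut, and the axes are right-handed (so a half turn about x gives the same grasp; the last joint's range is limited). The gripper opens to 85 mm and grips with 20 to 120 N. Pads are 22 mm wide; open, the fingers measure 114 mm over their backs; the gripper's body (76 mm by 85 mm) begins 54 mm behind the grasp point. The pads swing forward as they close: fully open they stand 13 mm farther back than shut.
Start: joints at [0.929, 0.313, 1.498, -0, 1.331, -0.223], TCP at [0.214, 0.48, 0.231] pointing down, gripper open.
Joint ranges: [-2.94, 2.94], [-0.97, 2.17], [0.19, 2.56], [-1.23, 4.37], [0.02, 3.11], [-2.88, 2.88]. Speed limits (rad/s): [2.39, 2.39, 3.01, 3.14, 3.14, 3.14].

## Interface

Orientations are given as a unit quaternion [x, y, z, w].
In Python, from bench import env, kinematics, monitor, eyes, job gives the robot as it stands. The module is installed in compiled form; this text tells all that it offers. Calls block until the motion is done:
- env.reach(position, orientation): joint-space move of the TCP to a pose.
- env.movel(position, velocity=0.15, frame=None, guard=None): straight line of the TCP; frame=None keeps the orientation; velocity is the mean speed in m/s. With guard (N) it stops when the force on the tool has changed by that much, and returns True; else False.
- env.set_joints(angles): joint-space move.
- env.release() and env.close_gripper(effort=None): open the fingers fully, or close them until they stop; effort is the grip in N (None keeps the last).
- env.hold(seconds).
- kinematics.ik(position, orientation): joint angles nearest the present ones, or None.
- monitor.sense(): the state.
- eyes.grab_frame(name): name is "scene" or "top" or "wrist"; returns a dict with "frame" (384x512x3 uint8, red, green, blue), "mtx" (3x3 intrinsics, pixels), "view" (4x4, takes a point from world to camera coordinates). Camera axes: x right, y down, z forward; pixel columns grow to the right and rows downward; lengths in m; the calibration is good to about 2 mm. A picture is of the moment at which its call begins. There is no depth.
A pose or a line that the arm cannot do raises env.MotionError and nothing moves.
- job.hand_in(): hands the job in, once; it reports no verdict.
The state is a dict: "clock": time; "joints": joint angles; "qvel": joint speeds; "joint_efforts": joint torques, N m; "position": TCP position; "ee_rot": TCP orientation; "contact_force": force on the tool from outside, world axes, zero at the start; "ft_torque": the same for the moment, N m; "finger_gap": opening from 0.0 (shut) to 1.0 (fully open).
Only numpy, scipy, OpenCV 4.12 (cv2) and the standard library are available. Lean on these libraries where they do the work, as an engineer would, in place of code of your own. Each camera call takes 0.05 s, during which the arm holds its last target.

## Working session

There is one attempt and no reset: what is moved stays moved. The work goes in short steps, each a Python script; the robot and the scene stay as the last script left them, time stands still between calls to the robot, and variables do not carry over. Pictures are saved under pics/ and viewed, and the job is handed in when it is done.

```bash
mkdir -p pics; python3 - <<'E'
from bench import env, kinematics, monitor, eyes, job
import cv2,numpy as np
s=monitor.sense();print(s)
for n in("scene","top","wrist"):
    f=eyes.grab_frame(n);cv2.imwrite(f"pics/a_{n}.png",f["frame"][:,:,::-1]);print(n,f["mtx"].tolist(),np.round(f["view"],4).tolist())
    np.savez(f"pics/a_{n}.npz",**f)
E
```

```text
{'clock': 0.0, 'joints': array([ 9.28593337e-01,  3.13421002e-01,  1.49847694e+00, -8.15466849e-07,
        1.33102080e+00, -2.23384208e-01]), 'qvel': array([ 0.00100827, -0.00149316, -0.00100503,  0.00157498, -0.00091446,
        0.00116979]), 'joint_efforts': array([-4.67641057e-04, -4.12269151e+01, -2.59746140e+01, -1.77262846e-04,
        4.06542735e-03, -3.00942759e-05]), 'position': array([0.21334075, 0.47939418, 0.23073492]), 'ee_rot': array([-0.38529796,  0.59345778,  0.38497361,  0.59257798]), 'contact_force': array([0.02105396, 0.56449937, 0.26957387]), 'ft_torque': array([-0.0427892 ,  0.01271635, -0.02441242]), 'finger_gap': 0.9982116533284067}
scene [[456.9241597485537, 0.0, 246.8193488390764], [0.0, 456.9241597485537, 182.64346509422353], [0.0, 0.0, 1.0]] [[0.8403, -0.5419, 0.0151, -0.4918], [-0.3183, -0.5157, -0.7955, 0.2878], [0.4389, 0.6636, -0.6058, 0.657], [0.0, 0.0, 0.0, 1.0]]
top [[405.2414038328821, 0.0, 248.69687432585062], [0.0, 405.2414038328821, 191.69541583896944], [0.0, 0.0, 1.0]] [[0.0071, -1.0, -0.0046, 0.0451], [-0.9832, -0.0062, -0.1826, 0.6359], [0.1826, 0.0058, -0.9832, 0.7911], [0.0, 0.0, 0.0, 1.0]]
wrist [[334.7358515508901, 0.0, 255.97706633048827], [0.0, 334.7358515508901, 191.19159776152588], [0.0, 0.0, 1.0]] [[0.4063, 0.9137, -0.0014, -0.5241], [0.8727, -0.3877, 0.2969, -0.0407], [0.2708, -0.1218, -0.9549, 0.3802], [0.0, 0.0, 0.0, 1.0]]
```

View pics/a_scene.png

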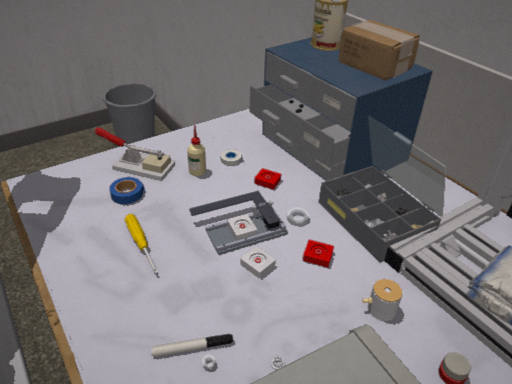

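View pics/a_top.png

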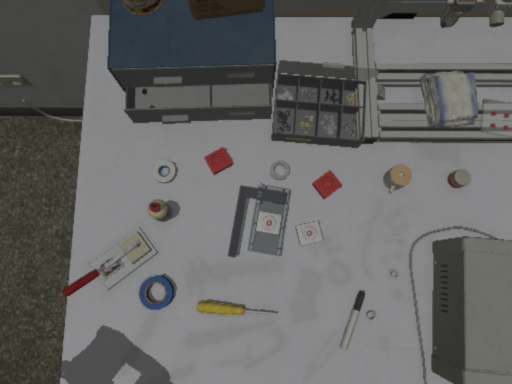

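View pics/a_wrist.png

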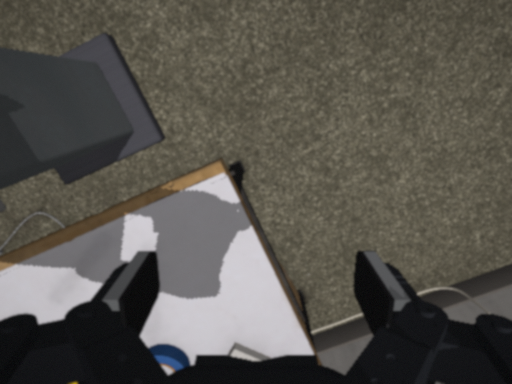

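```bash
python3 - <<'E'
import cv2
t=cv2.imread("pics/a_top.png")[170:270,215:335];cv2.imwrite("pics/b_top.png",cv2.resize(t,None,fx=6.5,fy=6,interpolation=cv2.INTER_CUBIC) if 0 else cv2.resize(t,None,fx=6,fy=6,interpolation=cv2.INTER_CUBIC))
t=cv2.imread("pics/a_scene.png")[180:280,180:310];cv2.imwrite("pics/b_scene.png",cv2.resize(t,None,fx=6,fy=6,interpolation=cv2.INTER_CUBIC))
E
```

```text
(no output)
```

View pics/b_top.png

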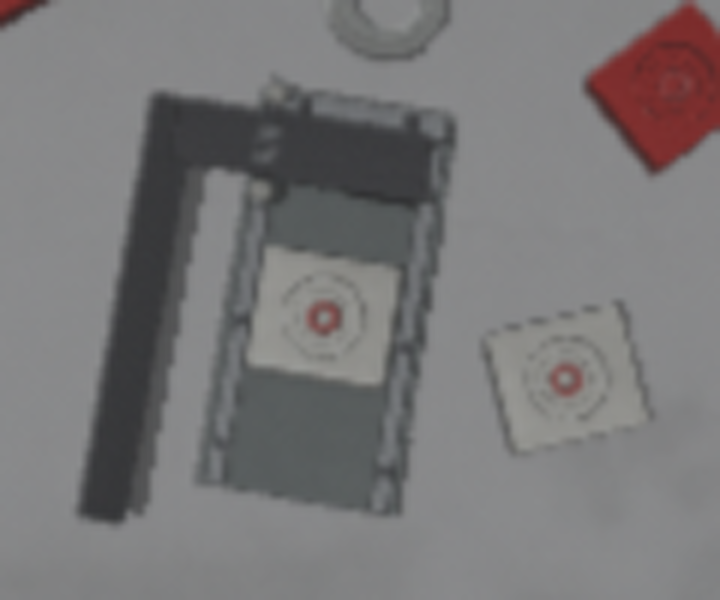

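View pics/b_scene.png

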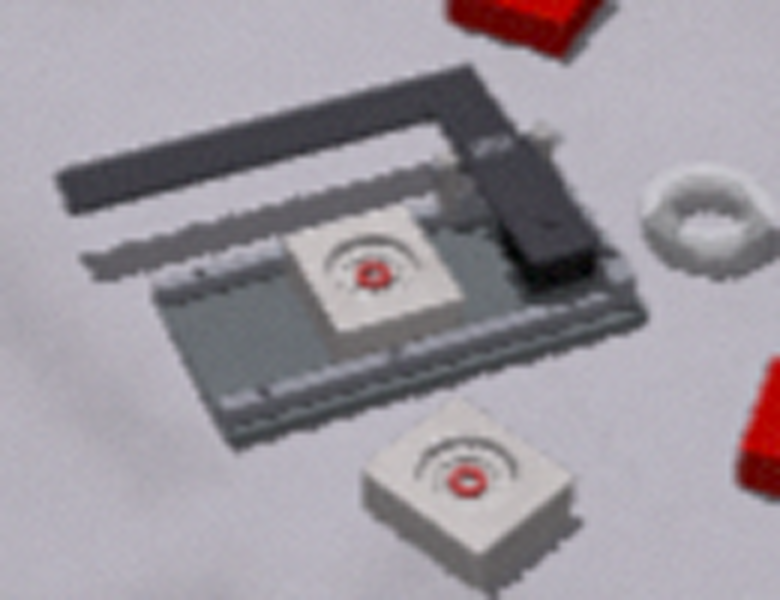

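```bash
cat > h.py <<'E'
import numpy as np
from scipy.optimize import least_squares
def ld(n):
    f=np.load(f"pics/{n}.npz");return f["mtx"],f["view"]
def proj(c,P):
    K,V=c;p=(V[:3,:3]@np.atleast_2d(P).T+V[:3,3:]).T;q=(K@p.T).T;return q[:,:2]/q[:,2:]
def n2w(p,P):
    P=np.atleast_2d(np.array(P,float));c,s=np.cos(p[2]),np.sin(p[2])
    return np.c_[p[0]+c*P[:,0]-s*P[:,1],p[1]+s*P[:,0]+c*P[:,1],P[:,2]]
E
python3 - <<'E'
from h import *
top,sc=ld("a_top"),ld("a_scene")
N=[("t",(-115,37,6),(197,483)),("t",(-115,-37,6),(400,515)),("t",(35,-37,6),(455,113)),
("s",(-115,-37,6),(230,438)),("s",(35,-37,6),(648,315)),
("t",(-135,76,36),(80,515)),("t",(20,76,36),(152,93)),("s",(-135,76,36),(57,175)),("s",(20,76,36),(470,65))]
def px(k,q): return np.array(q)/6-.5+.5/6+((215,170) if k=="t" else (180,180))
def res(p):
    return np.concatenate([(proj(top if k=="t" else sc,n2w(p,np.array(P)/1e3))[0]-px(k,q)) for k,P,q in N])
r=least_squares(res,[.5,.05,0],loss="soft_l1",x_scale=[.1,.1,.1]);p=r.x;print(p);print(res(p).reshape(-1,2).round(1))
# block top corners z=24
for nm,Q,z in(("blk",{"t":[(265,243),(402,266),(383,387),(246,366)],"s":[(283,238),(402,205),(467,297),(338,335)]},24),("oth",{"t":[(484,338),(622,300),(655,418),(517,455)]},18)):
  for k,L in Q.items():
    K,V=top if k=="t" else sc
    W=[]
    for q in L:
        d=V[:3,:3].T@np.linalg.inv(K)@np.r_[px(k,q),1];o=-V[:3,:3].T@V[:3,3];W.append((o+d*(z/1e3-o[2])/d[2])[:2])
    W=np.array(W);c,s=np.cos(p[2]),np.sin(p[2]);n=(W-p[:2])@np.array([[c,-s],[s,c]])
    print(nm,k,(n*1e3).round(1).tolist(),"ctr",(n.mean(0)*1e3).round(1))
E
```

```text
[ 0.62489306 -0.00325308 -0.15450969]
[[ 0.3 -0.2]
 [ 0.1 -0. ]
 [ 0.8 -0.2]
 [-0.3  0.9]
 [ 0.5 -0.1]
 [-0.3  0.3]
 [-0.1 -1. ]
 [-1.3 -0.6]
 [-0.3 -0.8]]
blk t [[-27.7, 26.8], [-28.0, -23.2], [-72.1, -22.8], [-72.6, 26.6]] ctr [-50.1   1.9]
blk s [[-70.5, 27.0], [-27.4, 26.8], [-26.3, -22.8], [-71.7, -22.7]] ctr [-49.    2.1]
oth t [[-48.3, -56.5], [-26.7, -103.8], [-66.9, -121.0], [-87.9, -74.0]] ctr [-57.4 -88.8]
```

```bash
cat >> h.py <<'E'
from scipy.spatial.transform import Rotation as R
NEST=np.array([0.6249,-0.00325,-0.1545])
def pose(cx,cy,z,yaw=22,sgn=1):
    P=n2w(NEST,[(cx/1e3,cy/1e3,z/1e3)])[0]
    a=np.radians(yaw);j=n2w([0,0,NEST[2]],[(np.sin(a),np.cos(a),0)])[0]*sgn
    x=np.array([0,0,-1.]);y=np.cross(j,x)
    return P,R.from_matrix(np.c_[x,y,j]).as_quat()
E
python3 - <<'E'
from h import *
from bench import env, kinematics, monitor, eyes, job
import cv2
for s in(1,-1):
  for a in((-72,27,200),(-72,27,10),(-10,27,10)): print(s,kinematics.ik(*pose(*a,sgn=s)))
q=monitor.sense()["ee_rot"];print(R.from_quat(q).as_matrix().round(2))
E
```

```text
1 [-1.47815464e-01  4.12180407e-01  1.44079706e+00 -4.44089210e-16
  1.28861519e+00 -1.18013936e+00]
1 [-1.47815464e-01  6.52763656e-01  1.61359813e+00 -4.44089210e-16
  8.75230869e-01 -1.18013936e+00]
1 [-1.48496316e-01  7.56774871e-01  1.40903454e+00 -4.44089210e-16
  9.75783240e-01 -1.18082021e+00]
-1 [-1.47815464e-01  4.12180407e-01  1.44079706e+00 -4.44089210e-16
  1.28861519e+00  1.96145330e+00]
-1 [-1.47815464e-01  6.52763656e-01  1.61359813e+00 -4.44089210e-16
  8.75230869e-01  1.96145330e+00]
-1 [-1.48496316e-01  7.56774871e-01  1.40903454e+00 -4.44089210e-16
  9.75783240e-01  1.96077245e+00]
[[-0.   -0.91  0.41]
 [-0.    0.41  0.91]
 [-1.    0.   -0.  ]]
```

```bash
python3 - <<'E'
from h import *
from bench import env, kinematics, monitor, eyes, job
import cv2
env.reach(*pose(-72,27,200))
env.movel(pose(-72,27,75)[0])
s=monitor.sense();print(s["clock"],s["position"],pose(-72,27,75)[0],s["contact_force"])
for n in("scene","top","wrist"):
    f=eyes.grab_frame(n);cv2.imwrite(f"pics/c_{n}.png",f["frame"][:,:,::-1]);np.savez(f"pics/c_{n}.npz",**f)
t=cv2.imread("pics/c_scene.png")[150:280,170:330];cv2.imwrite("pics/c_scenez.png",cv2.resize(t,None,fx=4.6,fy=4.6,interpolation=cv2.INTER_CUBIC))
E
```

```text
3.1583 [0.55843356 0.03454076 0.07588689] [0.55791254 0.03450819 0.075     ] [-0.11887918 -0.27904655  0.66295774]
```

View pics/c_scenez.png

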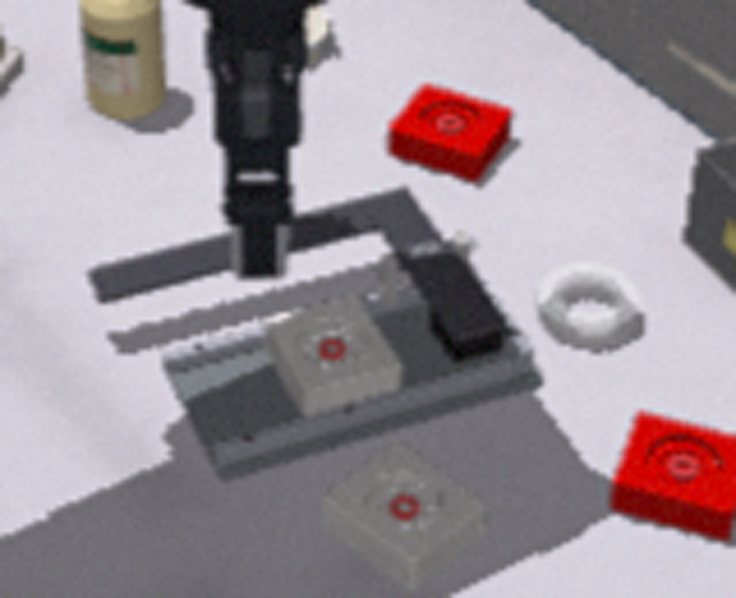

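View pics/c_wrist.png

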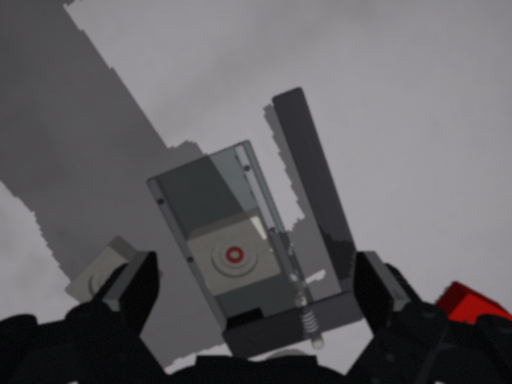

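```bash
python3 - <<'E'
from h import *
import cv2
c=ld("c_wrist");v=c
im=cv2.imread("pics/c_wrist.png")
a=np.radians(22)
for sg in(1,-1):
  for d in (42.5,57):
   for w in(-11,11):
    n=(-72+sg*d*np.sin(a)+w*np.cos(a),27+sg*d*np.cos(a)-w*np.sin(a))
    q=proj(c,n2w(NEST,[(n[0]/1e3,n[1]/1e3,.0889)]))[0];print(sg,d,w,q.round(0));cv2.circle(im,tuple(int(t) for t in q),2,(0,255,0),-1)
P=[(-115,37,6),(-115,-37,6),(35,-37,6),(-135,76,36),(20,76,36),(-135,58,28),(-72,25,24),(-72,-25,24),(-28,-25,24)]
for q in proj(c,n2w(NEST,np.array(P)/1e3)): cv2.circle(im,tuple(int(t) for t in q),2,(0,0,255),-1)
cv2.imwrite("pics/c_wz.png",cv2.resize(im[60:,50:450],None,fx=1.8,fy=1.8,interpolation=cv2.INTER_CUBIC))
E
```

```text
1 42.5 -11 [355. 240.]
1 42.5 11 [351. 285.]
1 57 -11 [389. 240.]
1 57 11 [383. 285.]
-1 42.5 -11 [157. 240.]
-1 42.5 11 [161. 285.]
-1 57 -11 [123. 240.]
-1 57 11 [128. 285.]
```

View pics/c_wz.png

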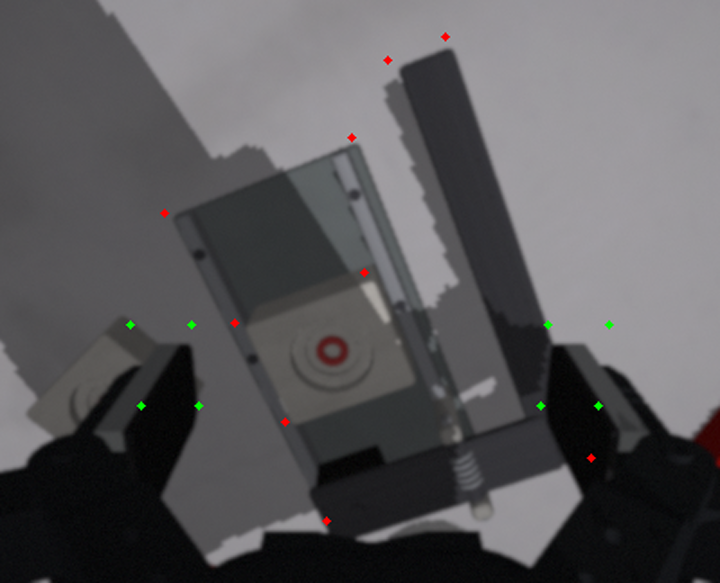

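```bash
python3 - <<'E'
from h import *
from bench import env, kinematics, monitor, eyes, job
import cv2
def m(x,y,z,v=.15,g=None):
    r=env.movel(pose(x,y,z)[0],v,guard=g);s=monitor.sense()
    print(round(s["clock"],2),r,(s["position"]*1e3).round(1),s["contact_force"].round(2),s["ft_torque"].round(2));return s
m(-74,28.5,75)
m(-74,28.5,32,.08)
for z in(26,22,18,14,10): 
    s=m(-74,28.5,z,.05,12)
for n in("scene","wrist"):
    f=eyes.grab_frame(n);cv2.imwrite(f"pics/d_{n}.png",f["frame"][:,:,::-1]);np.savez(f"pics/d_{n}.npz",**f)
t=cv2.imread("pics/d_scene.png")[170:270,180:310];cv2.imwrite("pics/d_scenez.png",cv2.resize(t,None,fx=6,fy=6,interpolation=cv2.INTER_CUBIC))
E
```

```text
3.56 False [556.2  36.4  75.2] [-0.26 -0.12 -0.93] [-0.01  0.03  0.02]
4.24 False [556.4  36.3  32.2] [-0.46 -0.34  0.5 ] [ 0.03 -0.08  0.02]
4.51 False [556.1  36.3  25.9] [-0.26  0.28 -0.12] [ 0.04 -0.01  0.04]
4.76 False [556.3  36.3  22. ] [0.23 0.21 0.7 ] [ 0.05 -0.04  0.03]
5.01 False [556.2  36.3  17.9] [0.31 0.76 2.35] [ 0.16 -0.13 -0.08]
5.26 False [556.2  36.3  13.9] [ 1.36 -0.67  2.9 ] [ 0.18 -0.18  0.07]
5.51 False [556.2  36.2   9.8] [-0.13 -0.4   3.02] [ 0.01 -0.13 -0.03]
```

View pics/d_scenez.png

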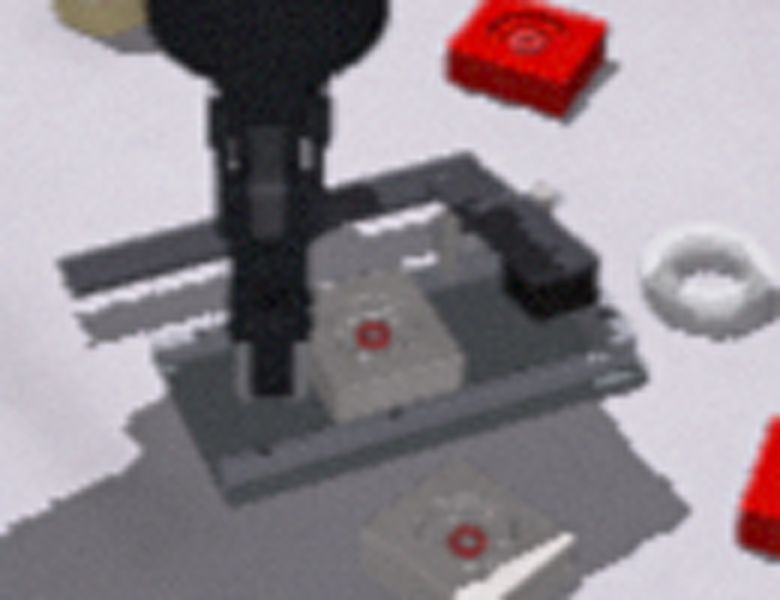

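View pics/d_wrist.png

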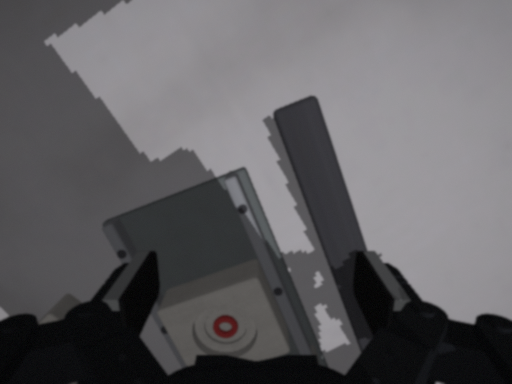

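```bash
python3 - <<'E'
from h import *
from bench import env, kinematics, monitor, eyes, job
import cv2
def m(x,y,z,v=.15,g=None):
    r=env.movel(pose(x,y,z)[0],v,guard=g);s=monitor.sense()
    print(round(s["clock"],2),r,(s["position"]*1e3).round(1),s["contact_force"].round(2),s["ft_torque"].round(2));return s
for z in(7,5,3.5): s=m(-74,28.5,z,.05,12)
m(-66,28.5,3.5,.04,10)
for n in("scene","wrist"):
    f=eyes.grab_frame(n);cv2.imwrite(f"pics/e_{n}.png",f["frame"][:,:,::-1]);np.savez(f"pics/e_{n}.npz",**f)
t=cv2.imread("pics/e_scene.png")[170:270,180:310];cv2.imwrite("pics/e_scenez.png",cv2.resize(t,None,fx=6,fy=6,interpolation=cv2.INTER_CUBIC))
E
```

```text
5.86 False [556.3  36.2   7. ] [ 1.89 -2.05  2.85] [-0.17 -0.15 -0.03]
6.11 False [556.3  36.1   5.1] [ 0.61 -3.09  5.32] [-0.27 -0.11 -0.06]
6.36 False [556.4  36.1   3.7] [ 0.83 -3.38  5.38] [-0.28 -0.14 -0.08]
6.71 False [564.3  35.3   3.4] [-0.37  1.56  4.35] [0.34 0.   0.07]
```

View pics/e_scenez.png

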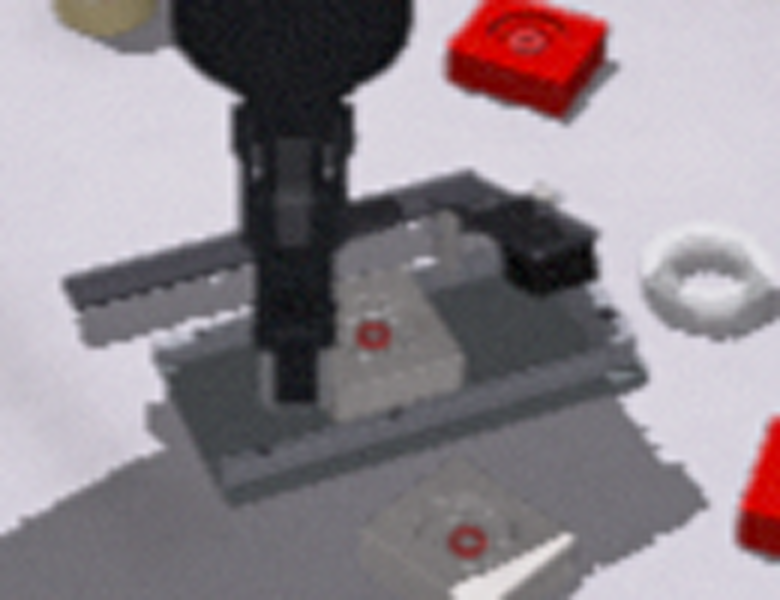

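```bash
python3 - <<'E'
from h import *
c=ld("e_scene")
for th in(0,.2,.3,.35,.4,.45,.5,.55):
    def rot(y,z):
        dy,dz=y-31,z-30;return (31+dy*np.cos(th)+dz*np.sin(th),30-dy*np.sin(th)+dz*np.cos(th))
    o=[]
    for x,y,z in((-4,-25,16),(20,-25,16),(-135,76,36),(-135,58,28)):
        Y,Z=rot(y,z);o+=[((proj(c,n2w(NEST,[(x/1e3,Y/1e3,Z/1e3)]))[0]-[180,170])*6).round(0).tolist(),round(Z,1)]
    print(th,o)
E
```

```text
0 [[528.0, 358.0], np.float64(16.0), [593.0, 339.0], np.float64(16.0), [46.0, 229.0], np.float64(36.0), [65.0, 280.0], np.float64(28.0)]
0.2 [[532.0, 336.0], np.float64(27.4), [598.0, 316.0], np.float64(27.4), [48.0, 249.0], np.float64(26.9), [67.0, 294.0], np.float64(22.7)]
0.3 [[533.0, 323.0], np.float64(33.2), [599.0, 303.0], np.float64(33.2), [49.0, 260.0], np.float64(22.4), [68.0, 301.0], np.float64(20.1)]
0.35 [[533.0, 316.0], np.float64(36.1), [599.0, 296.0], np.float64(36.1), [50.0, 266.0], np.float64(20.2), [69.0, 305.0], np.float64(18.9)]
0.4 [[533.0, 308.0], np.float64(38.9), [599.0, 289.0], np.float64(38.9), [51.0, 272.0], np.float64(18.0), [70.0, 308.0], np.float64(17.6)]
0.45 [[532.0, 301.0], np.float64(41.8), [599.0, 281.0], np.float64(41.8), [52.0, 278.0], np.float64(15.8), [70.0, 312.0], np.float64(16.5)]
0.5 [[532.0, 293.0], np.float64(44.6), [598.0, 274.0], np.float64(44.6), [53.0, 284.0], np.float64(13.7), [71.0, 316.0], np.float64(15.3)]
0.55 [[531.0, 285.0], np.float64(47.3), [598.0, 266.0], np.float64(47.3), [54.0, 290.0], np.float64(11.6), [72.0, 320.0], np.float64(14.2)]
```

```bash
python3 - <<'E'
from h import *
from bench import env, kinematics, monitor, eyes, job
import cv2
def m(x,y,z,v=.15,g=None):
    r=env.movel(pose(x,y,z)[0],v,guard=g);s=monitor.sense()
    print(round(s["clock"],2),r,x,(s["position"]*1e3).round(1),s["contact_force"].round(2),s["ft_torque"].round(2));return r
for x in(-60,-50,-40,-32,-26):
    if m(x,28.5,3.5,.04,10): break
for n in("scene","wrist"):
    f=eyes.grab_frame(n);cv2.imwrite(f"pics/f_{n}.png",f["frame"][:,:,::-1]);np.savez(f"pics/f_{n}.npz",**f)
t=cv2.imread("pics/f_scene.png")[170:270,180:310];cv2.imwrite("pics/f_scenez.png",cv2.resize(t,None,fx=6,fy=6,interpolation=cv2.INTER_CUBIC))
E
```

```text
7.11 False -60 [569.9  34.1   3.4] [-2.43  0.53  4.99] [0.14 0.28 0.06]
7.51 False -50 [580.   32.4   3.5] [-2.92 -1.48  3.97] [-0.07  0.37 -0.03]
7.91 False -40 [590.   31.1   3.6] [-1.33 -0.26  3.87] [0.07 0.12 0.04]
8.26 False -32 [597.7  29.8   3.5] [-2.32 -0.86  4.  ] [-0.03  0.31  0.03]
8.56 False -26 [603.5  28.9   3.5] [-3.32 -0.94  4.85] [-0.04  0.43  0.02]
```

View pics/f_scenez.png

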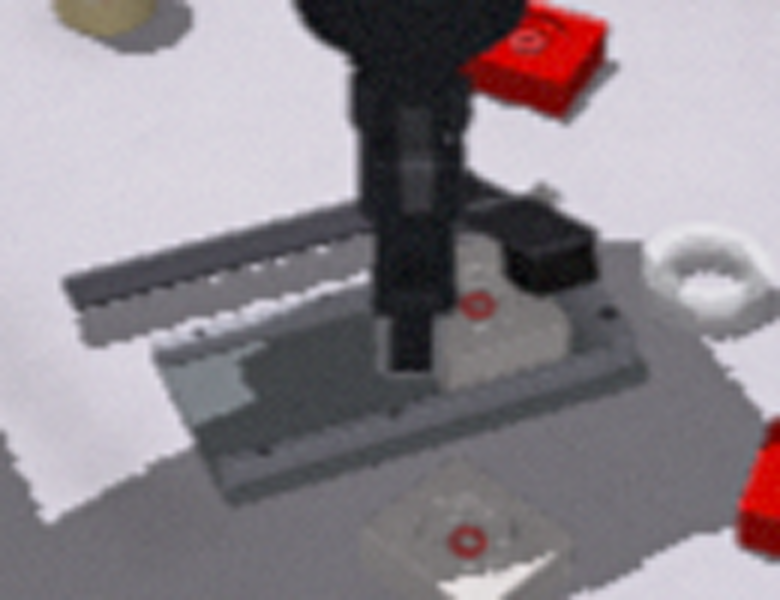

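View pics/f_wrist.png

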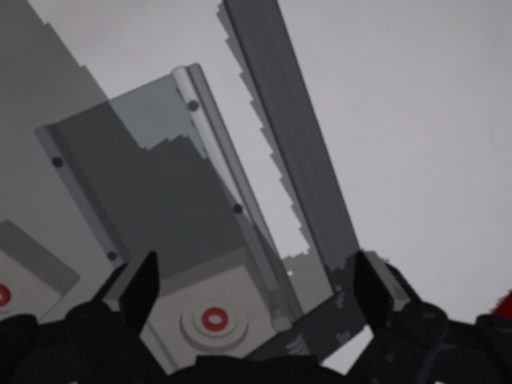

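```bash
python3 - <<'E'
from h import *
from bench import env, kinematics, monitor, eyes, job
import cv2
def m(x,y,z,v=.15,g=None):
    r=env.movel(pose(x,y,z)[0],v,guard=g);s=monitor.sense()
    print(round(s["clock"],2),r,x,(s["position"]*1e3).round(1),s["contact_force"].round(2),s["ft_torque"].round(2));return s
for x in(-23,-21,-19.5,-18.5,-17.5,-16.5,-15.5,-14.5,-13.5,-12.5):
    s=m(x,28.5,3.5,.02,12)
    if s["contact_force"][0]<-11: break
for n in("scene","wrist"):
    f=eyes.grab_frame(n);cv2.imwrite(f"pics/g_{n}.png",f["frame"][:,:,::-1]);np.savez(f"pics/g_{n}.npz",**f)
t=cv2.imread("pics/g_scene.png")[170:270,180:310];cv2.imwrite("pics/g_scenez.png",cv2.resize(t,None,fx=6,fy=6,interpolation=cv2.INTER_CUBIC))
E
```

```text
8.96 False -23 [606.4  28.5   3.4] [-4.36 -0.71  5.68] [0.04 0.55 0.07]
9.21 False -21 [608.4  28.2   3.4] [-4.59 -1.24  4.14] [-0.01  0.67  0.01]
9.46 False -19.5 [609.9  28.    3.4] [-5.3  -1.09  3.83] [0.07 0.65 0.03]
9.71 False -18.5 [610.9  27.8   3.4] [-5.34 -0.34  3.95] [0.14 0.61 0.06]
9.96 False -17.5 [612.   27.7   3.5] [-3.89 -0.25  4.8 ] [0.14 0.57 0.1 ]
10.21 False -16.5 [613.   27.5   3.5] [-4.47 -0.73  4.62] [0.16 0.52 0.11]
10.46 False -15.5 [613.9  27.3   3.5] [-5.   -0.59  5.23] [0.14 0.67 0.01]
10.71 False -14.5 [614.3  27.3   3.3] [-7.92 -0.22  5.89] [ 0.1   1.08 -0.14]
10.96 False -13.5 [614.5  27.2   3.2] [-11.24   0.41   7.63] [ 0.07  1.76 -0.32]
```

View pics/g_scenez.png

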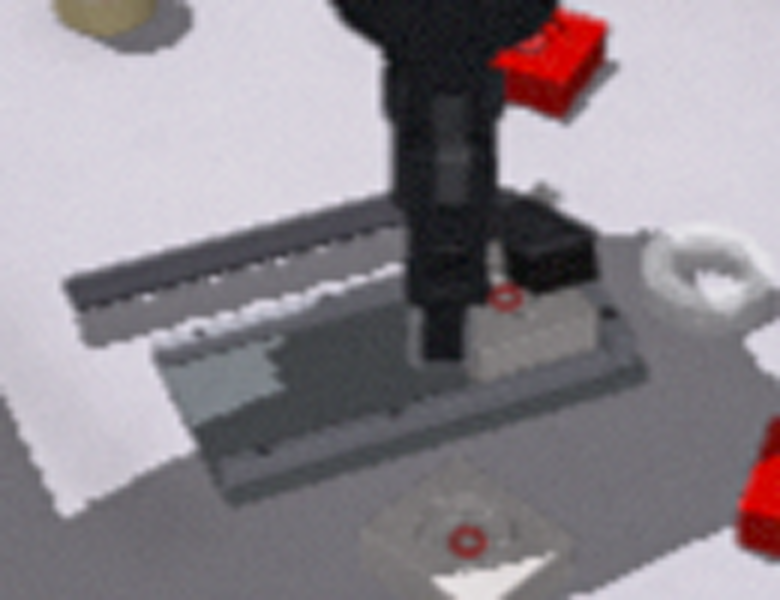

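View pics/g_wrist.png

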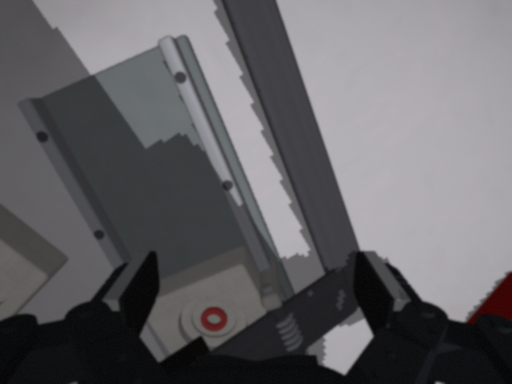

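```bash
python3 - <<'E'
from h import *
from bench import env, kinematics, monitor, eyes, job
import cv2
def m(x,y,z,v=.15,g=None):
    r=env.movel(pose(x,y,z)[0],v,guard=g);s=monitor.sense()
    print(round(s["clock"],2),r,x,(s["position"]*1e3).round(1),s["contact_force"].round(2),s["ft_torque"].round(2));return s
m(-12,28.5,3.5,.02,12)
env.hold(.3);print(monitor.sense()["contact_force"])
m(-22,28.5,3.5,.04)
f=eyes.grab_frame("wrist");cv2.imwrite("pics/h_wrist.png",f["frame"][:,:,::-1]);np.savez("pics/h_wrist.npz",**f)
f=eyes.grab_frame("scene");cv2.imwrite("pics/h_scene.png",f["frame"][:,:,::-1]);np.savez("pics/h_scene.npz",**f)
t=cv2.imread("pics/h_scene.png")[170:270,180:310];cv2.imwrite("pics/h_scenez.png",cv2.resize(t,None,fx=6,fy=6,interpolation=cv2.INTER_CUBIC))
E
```

```text
11.31 False -12 [614.8  27.2   3. ] [-17.79   0.31  12.29] [-0.03  2.76 -0.59]
[-17.90516049   0.52721416  12.67302112]
12.01 False -22 [608.3  28.2   3.9] [2.72 0.67 4.17] [ 0.17 -0.37 -0.08]
```

View pics/h_scenez.png

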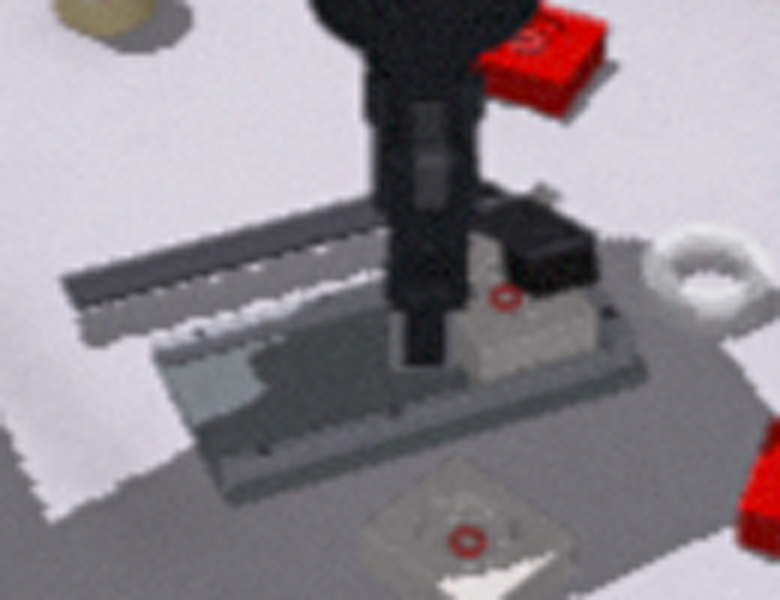

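View pics/h_wrist.png

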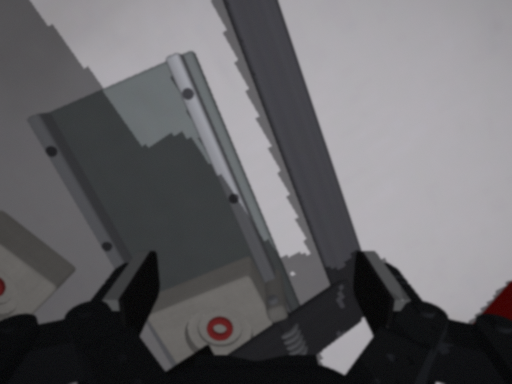

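```bash
python3 - <<'E'
from h import *
def back(c,q,z):
    K,V=c;d=V[:3,:3].T@np.linalg.inv(K)@np.r_[q,1];o=-V[:3,:3].T@V[:3,3];W=(o+d*(z/1e3-o[2])/d[2])[:2]
    a,s=np.cos(NEST[2]),np.sin(NEST[2]);return ((W-NEST[:2])@np.array([[a,-s],[s,a]])*1e3).round(1)
c=ld("h_scene");w=ld("h_wrist")
for q in((374,335),(507,297),(467,350),(600,317)): print(q,back(c,np.array(q)/6-.4+[180,170],24))
print("wrist rear edge, red, mouth, at z")
for q,z in(((165,286),24),((248,257),24),((219,327),24),((30,117),6),((190,52),6)): print(q,back(w,q,z))
E
```

```text
(374, 335) [-49.9  -1.4]
(507, 297) [-1.7 -1.7]
(467, 350) [-24.9 -19.8]
(600, 317) [ 22.3 -22.6]
wrist rear edge, red, mouth, at z
(165, 286) [-29.9  -9.7]
(248, 257) [-29.4  28.1]
(219, 327) [-2.2  3. ]
(30, 117) [-114.1  -35. ]
(190, 52) [-111.9   37.1]
```

```bash
python3 - <<'E'
from h import *
from bench import env, kinematics, monitor, eyes, job
import cv2
def m(x,y,z,v=.15,g=None):
    r=env.movel(pose(x,y,z)[0],v,guard=g);s=monitor.sense()
    print(round(s["clock"],2),r,x,(s["position"]*1e3).round(1),s["contact_force"].round(2));return s
m(-24,28.5,3.5,.04)
m(-24,28.5,35,.05)
m(-24,28.5,120,.12)
m(-130,28.5,180,.15)
for n in("scene","top","wrist"):
    f=eyes.grab_frame(n);cv2.imwrite(f"pics/i_{n}.png",f["frame"][:,:,::-1]);np.savez(f"pics/i_{n}.npz",**f)
t=cv2.imread("pics/i_scene.png")[170:270,180:310];cv2.imwrite("pics/i_scenez.png",cv2.resize(t,None,fx=6,fy=6,interpolation=cv2.INTER_CUBIC))
E
```

```text
12.36 False -24 [605.8  28.5   3.6] [ 2.9  -0.44  3.48]
13.14 False -24 [605.3  28.6  34.7] [ 0.49 -0.33 -0.15]
14.0 False -24 [605.1  28.6 119.1] [-0.96  0.   -0.34]
14.96 False -130 [501.1  44.8 179.5] [ 0.75 -0.07  0.63]
```

View pics/i_scenez.png

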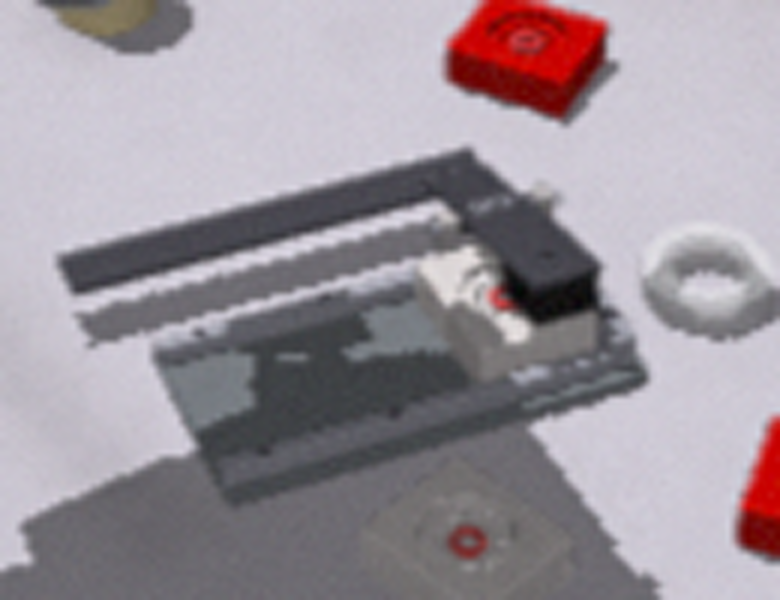

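View pics/i_wrist.png

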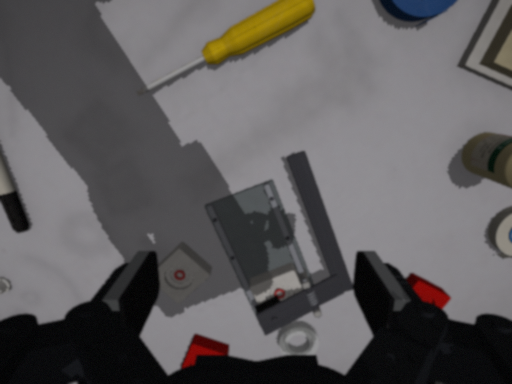

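View pics/i_top.png

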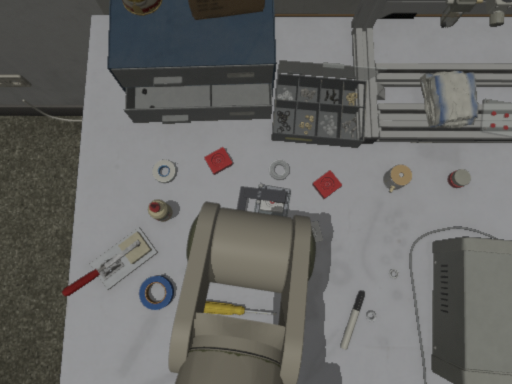

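```bash
python3 - <<'E'
from h import *
import cv2
def back(c,q,z):
    K,V=c;d=V[:3,:3].T@np.linalg.inv(K)@np.r_[q,1];o=-V[:3,:3].T@V[:3,3];W=(o+d*(z/1e3-o[2])/d[2])[:2]
    a,s=np.cos(NEST[2]),np.sin(NEST[2]);return ((W-NEST[:2])@np.array([[a,-s],[s,a]])*1e3).round(1)
c=ld("i_scene")
for q in((415,268),(473,350),(598,317)): print(q,back(c,np.array(q)/6-.4+[180,170],24))
t=cv2.imread("pics/i_top.png")[180:260,225:325];cv2.imwrite("pics/i_topz.png",cv2.resize(t,None,fx=7,fy=7,interpolation=cv2.INTER_CUBIC))
t=cv2.imread("pics/i_scene.png")[200:245,240:300];cv2.imwrite("pics/i_sz2.png",cv2.resize(t,None,fx=13,fy=13,interpolation=cv2.INTER_CUBIC))
E
```

```text
(415, 268) [-23.9  23.6]
(473, 350) [-23.1 -20.6]
(598, 317) [ 21.7 -22.4]
```

View pics/i_sz2.png

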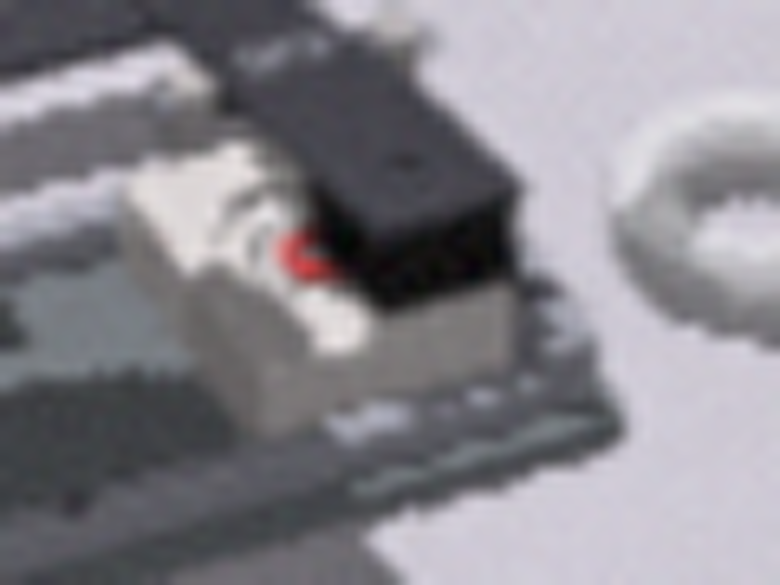

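View pics/i_topz.png

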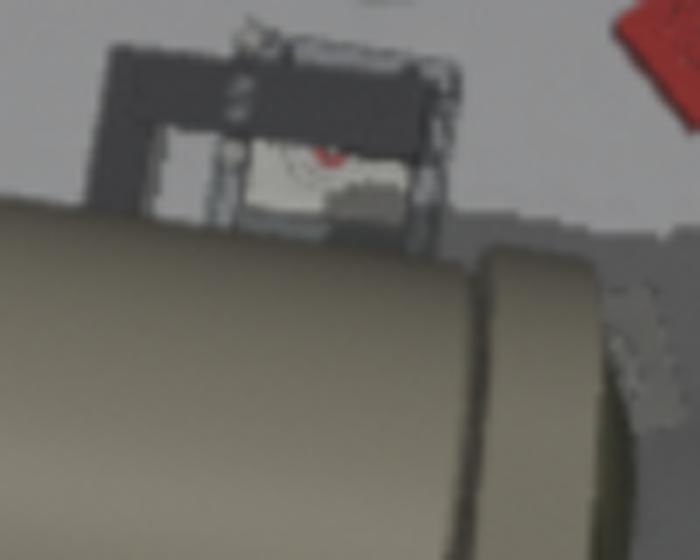

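```bash
python3 - <<'E'
from bench import job,monitor
job.hand_in();print(monitor.sense()["clock"])
E
```

```text
the job is handed in; nothing more can be done
the job is handed in; nothing more can be done
```

The block is loaded and the job is handed in, with about 15 s on the robot's clock at my last check before handing in.

**What I did:** I turned the open gripper 22° so that one fingertip rested on the thumb bar and the other stood behind the block. I pressed the bar until the flap stood at about 0.43 rad, measured from the scene image. With the bar held, I pushed the block along the lane until it stopped hard, with about 18 N of push at the end. I then backed the fingers off a few millimetres, let the bar up and drew the arm away.

**Last checks:**
- **Seating:** the front edge of the block measures x = 21.7 mm, against the end stop at 22 mm. Its rear edge measures about -23.5 mm against the nominal -22 mm, which is within the camera's 2 mm accuracy. The block is square in the lane.
- **Flap:** it has closed and rests on the block.
- **Other things:** the other block, the ring and the tape look unmoved in the pictures.
- **Arm:** the gripper was well clear, with only sensor noise on the force reading.

**Disagreement:** the wrist camera put the nest 2 to 4 mm away from where the scene and top cameras did. I allowed for this by shifting the gripper 1.5 mm left, and the contact forces later fitted the scene and top cameras' pose.

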